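# Slide the tasting board out for pick-up

## Task

Get the tasting board ready for a waiter to take by its handle: push the flap at the open end of the pass shelf outward so that it drops down out of the way, then gently push the board along the shelf until its whole handle sticks out past the shelf's edge, with the two shoulders where handle meets body in line with that edge (to within a centimetre) and the board square to it. Only push: the board is not lifted and stays flat on the shelf with both glasses standing in their recesses; do not touch the glasses, and leave the other things where they stand.

Things in the scene. Friction and masses are not known exactly. Their poses are not given: they have to be found in the camera images.
- pass_shelf: Low fixed pass shelf: plywood top 360 x 200 x 15 mm on dark bent-rod legs, upper face 90 mm above the worktop. Origin: on the worktop under its middle; x along the 360 mm length, away from the open end; z up. Thin steel gallery rail (6 mm rod, centre 22 mm above the top) at y = +/-93 mm along both long sides and at x = +173 mm across the closed end.
- shelf_edge (a point): Middle of the upper edge of the shelf's open end (x = -180 mm on the shelf, 90 mm above the worktop). The open end faces the robot's right (world -y, give or take about 10 degrees). Axes as pass_shelf: negative x is out past the edge.
- end_flap (a joint): Plywood drop flap at the open end, 184 mm wide along the edge, 5 mm thick; upright, its top is 29 mm above the shelf's upper face. Hinge line: along the edge, 4 mm outside it, 5 mm below the upper face. 0 = upright (blocks the board, cannot tip inward; starts at 0 to 0.15), 3.0 = hanging fully open. Light, 50 g: pushed outward past about 30 degrees it falls open by itself.
- flap_top (a point): Middle of the flap's free rim (its top when upright, its bottom when it hangs open, below the shelf's upper face).
- board: Dark wooden tasting-flight board, 12 mm thick, about 0.3 kg, loose and flat on the shelf. Body 140 (x) x 84 (y) mm; handle 80 mm long, 28 mm wide on its -x end, towards the shelf's open end, askew by up to 9 degrees at first. Origin: underside, middle of the 140 x 84 body; z up. Rear face at x = +70, shoulders at x = -70, handle end at x = -150 mm.
- board_shoulder (a point): Underside of the board, on its centre line, where the handle meets the body (the shoulders); axes as board. At first 127 to 157 mm inside the edge, so the handle's end is 47 to 77 mm inside it.
- recess_front (a point): Centre of the floor of the recess nearer the handle (board x = -30 mm), 8 mm above the board's underside. The round recesses are 45 mm wide and 4 mm deep.
- recess_rear (a point): Centre of the floor of the recess nearer the rear face (board x = +30 mm).
- glass_front: Small tasting glass, 51 mm wide at the rim, 40 mm at the foot, 58 mm tall, 70 g, standing loose in the recess nearer the handle; origin at the middle of its underside. Its rim is 66 mm above the shelf's upper face.
- glass_rear: The same kind of glass, standing loose in the recess nearer the rear face; origin at the middle of its underside.
- sauce_0: Bystander: squat cream-coloured sauce bottle, 61 mm wide, 162 mm tall; origin under its middle.
- timer: Bystander: round cream kitchen timer, 60 mm wide, 52 mm tall; origin under its middle.
- spice: Bystander: red-capped glass spice jar, 45 mm wide, 108 mm tall; origin under its middle.

How it is judged:
By the outcome, as a careful person would: the job done as asked, in the order asked, and still so for the second after the job is handed in, with the robot touching nothing.
It also fails if it takes over 51 s, if anything falls off the work surface, if the arm or the gripper's body presses on something with over 40 N, if the wrist force passes 120 N, or if a joint passes its speed limit or range.

## Robot

A 7-joint arm with a two-finger parallel gripper is mounted at the origin on a cart in front of the work surface, level with it; the furniture and walls round the work are solid. World frame = base frame: x ahead of the robot, y to its left, z up, the work surface at z = 0. Lengths are in m, angles in rad, forces in N, time in s.
With the tool pointing down it reaches from about 0.425 to 0.875 m from the base axis. Payload 4.7 kg.
Tool frame: the origin (TCP) lies between the finger pads; the fingertips stand 14 mm ahead of it and the grasp point (between the pads) lies 5 mm behind it; z points along the fingers, y is the line along which they close (so a half turn about z gives the same grasp; the last joint's range is limited). The gripper opens to 87 mm and grips with 3 to 60 N. Pads are 19 mm wide; open, the fingers measure 117 mm over their backs; the gripper's body (75 mm by 190 mm) begins 51 mm behind the grasp point.
Start: joints at [1.313, 0.321, -0.07, 1.45, 0.023, 1.371, -0.057], TCP at [0.174, -0.626, 0.237] pointing down, gripper open.
Joint ranges: [-2.86, 2.86], [-0.3, 2.09], [-1.38, 1.24], [0.06, 2.45], [-1.56, 4.7], [0.09, 2.05], [-2.69, 2.69]. Speed limits (rad/s): [2.57, 2.57, 3.14, 3.14, 3.14, 3.14, 3.14].

## Interface

Orientations are given as a rotation vector (axis times angle).
In Python, from bench import get_state, get_image, camera_params, close_job gives the robot as it stands. The module is installed in compiled form; this text tells all that it offers.
- The arm moves only by the tool arm_command, never from a script. Its argument "motion" is a list of rows, each a list of 5 numbers: the finger opening in mm, from 0 to 87, then the shift along the tool's x, y, z in mm, then the turn about the tool's z in degrees. In form: [[gripper, x, y, z, spin], ...]. A call has 1 to 5 rows; each row is the pose to reach, as a shift and turn from the pose commanded when the call began, along the tool's axes at that moment; what a row does not reach only later rows make up. A row lasts 1/12 s, in which the tool goes at most 41.7 mm and 7.16 degrees, less where a joint would pass 70% of its speed; a pose out of reach is approached as far as the arm can. A call with a gripper value outside its range is refused whole. The fingers move at their own pace and stop on an object; "newtons" is the grip in N (left out, the last holds). Time passes only in rows, so rows that repeat a pose let the fingers close. It gives the time, the measured TCP pose, the force, the opening and the grip force at its end, in the units of the state.
- get_state(): the state, without advancing time (a new reading comes with each control period).
- get_image(name): name is "side" or "top"; returns (picture, depth): 400x640x3 uint8, red, green, blue; 400x640 float32, m along the optical axis (not along the pixel's ray), 0 where there is no reading.
- camera_params(name): a dict with "intrinsics" (3x3 intrinsics, pixels), "D" ([k1, k2, p1, p2, k3] as OpenCV has them; the pictures are not rectified), "extrinsics" (4x4, takes a point from camera to world coordinates). Camera axes: x right, y down, z forward; pixel columns grow to the right and rows downward; lengths in m; the calibration is good to about 2 mm. A picture is of the moment at which its call begins. camera_params takes no time and is no camera call.
- close_job(): hands the job in; it is judged then, once.
The state is a dict: "time": time; "joint_positions": joint angles; "qd": joint speeds; "joint_torque": joint torques, N m; "position": TCP position; "tool_rot": TCP orientation; "ft_force": force on the tool from outside, world axes, zero at the start; "torque": the same for the moment, N m; "grip_width": opening from 0.0 (shut) to 1.0 (fully open); "grip_force": force on a finger pad.
Only numpy, scipy, OpenCV 4.12 (cv2) and the standard library are available. Lean on these libraries where they do the work, as an engineer would, in place of code of your own. Each camera call takes 0.05 s, during which the arm holds its last target. There are 200 camera calls.

## Working session

There is one attempt and no reset: what is moved stays moved. The work goes in short steps, Python scripts to look and compute and a tool call to move; the robot and the scene stay as the last step left them, time stands still between calls to the robot, and variables do not carry over. Pictures are saved under pics/ and viewed, at most 10 in all, crops included, and the job is handed in when it is done.

Besides the shell and the picture viewer there is one more tool, called after ">>>" as name(argument=value, ...) on one line, values as JSON. arm_command: Moves the arm, as the interface text tells. Its arguments: {"type":"object","properties":{"motion":{"type":"array"},"newtons":{"type":"number"}},"required":["motion"]}

```bash
mkdir -p pics
cat > h.py <<'E'
import numpy as np, cv2
from bench import get_state, get_image, camera_params, close_job
def cam(n):
    p=camera_params(n); return np.array(p["intrinsics"],float),np.array(p["D"],float),np.array(p["extrinsics"],float)
def plane(n,uv,z):
    K,D,E=cam(n); q=cv2.undistortPoints(np.array(uv,float).reshape(-1,1,2),K,D).reshape(-1,2)
    r=np.c_[q,np.ones(len(q))]@E[:3,:3].T; o=E[:3,3]
    return o+r*((z-o[2])/r[:,2])[:,None]
def cloud(n,d):
    K,D,E=cam(n); v,u=np.mgrid[:400,:640]
    q=cv2.undistortPoints(np.c_[u.ravel(),v.ravel()].astype(float).reshape(-1,1,2),K,D).reshape(-1,2)
    P=np.c_[q,np.ones(len(q))]*d.reshape(-1,1)
    return (P@E[:3,:3].T+E[:3,3]).reshape(400,640,3)
E
python3 - <<'E'
from h import *
s=get_state(); print({k:np.round(v,3) for k,v in s.items()})
for n in("top","side"):
    im,d=get_image(n); np.savez(f"{n}0.npz",im=im,d=d); cv2.imwrite(f"pics/{n}0.png",im[:,:,::-1]); print(n,np.round(cam(n)[2],3).tolist())
E
```

```text
{'time': np.float64(0.0), 'joint_positions': array([ 1.313,  0.322, -0.07 ,  1.452,  0.023,  1.371, -0.057]), 'qd': array([ 0.001, -0.   ,  0.002,  0.001,  0.001, -0.002,  0.001]), 'joint_torque': array([ 1.0000e-03, -4.9129e+01, -4.0400e-01, -3.1252e+01, -6.4000e-02,
        4.4000e-02,  0.0000e+00]), 'position': array([ 0.174, -0.626,  0.235]), 'tool_rot': array([-3.111e+00, -4.250e-01,  1.000e-03]), 'ft_force': array([0.639, 1.461, 0.809]), 'torque': array([0.013, 0.018, 0.026]), 'grip_force': np.float64(0.0), 'grip_width': np.float64(1.001)}
top [[0.002, -0.998, 0.065, 0.425], [-1.0, -0.002, 0.011, -0.096], [-0.01, -0.065, -0.998, 1.192], [0.0, 0.0, 0.0, 1.0]]
side [[-0.802, -0.337, 0.494, 0.027], [-0.598, 0.43, -0.677, 0.568], [0.016, -0.838, -0.546, 0.604], [0.0, 0.0, 0.0, 1.0]]
```

View pics/top0.png

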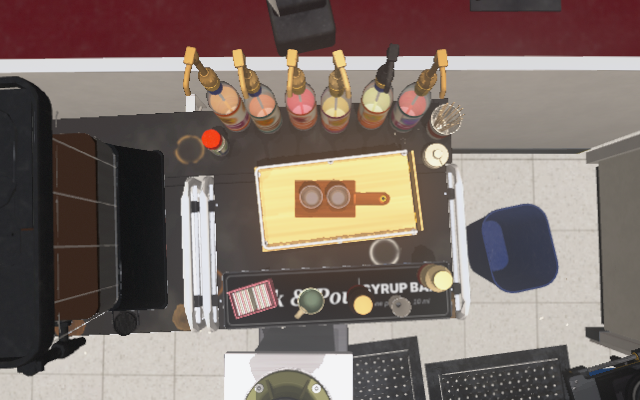

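View pics/side0.png

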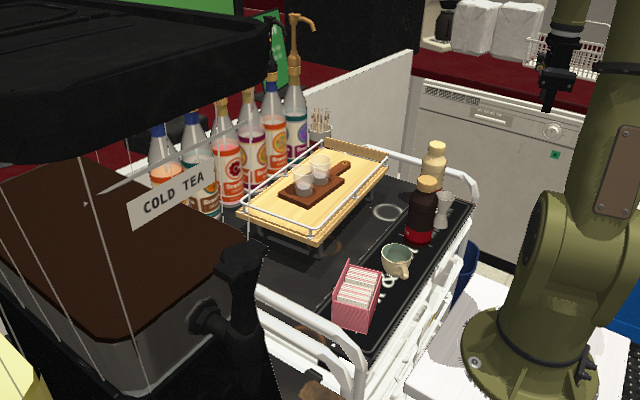

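Top view: the shelf spans about u 257–420, v 152–250. The board body is at u 295–355, v 180–217, with its handle running right to (388,199), and the upright flap is at u≈417. The sauce bottle (437,278) and timer (435,155) stand near the open end. Side view: the same layout, with rails and glasses on the board.

```bash
cat >> h.py <<'E'
def board(im,roi=(200,130,260,140)):
    """board geometry from top picture at z=.102: body rectangle + handle"""
    x,y,w,h=roi; hsv=cv2.cvtColor(im,cv2.COLOR_RGB2HSV)
    m=((hsv[...,0]<17)&(hsv[...,1]>120)&(hsv[...,2]>50)&(hsv[...,2]<190)).astype(np.uint8)
    z=np.zeros_like(m); z[y:y+h,x:x+w]=m[y:y+h,x:x+w]
    cs,_=cv2.findContours(z,cv2.RETR_EXTERNAL,cv2.CHAIN_APPROX_NONE); c=max(cs,key=cv2.contourArea)
    P=plane("top",c.reshape(-1,2),.102)[:,:2]
    return z,c,P
E
python3 - <<'E'
from h import *
f=np.load("top0.npz"); im,d=f["im"],f["d"]
z,c,P=board(im); print(cv2.boundingRect(c),cv2.contourArea(c))
# fit: principal handle direction
C=cloud("top",d)
hsv=cv2.cvtColor(im,cv2.COLOR_RGB2HSV)
sh=((hsv[...,0]>14)&(hsv[...,0]<32)&(hsv[...,1]>70)&(hsv[...,2]>150)).astype(np.uint8); q=np.zeros_like(sh); q[140:262,240:430]=sh[140:262,240:430]
cs,_=cv2.findContours(q,0,1); c2=max(cs,key=cv2.contourArea)
for nm,cc,zz in(("shelf",c2,.09),("board",c,.102)):
    r=cv2.minAreaRect(plane("top",cc.reshape(-1,2),zz)[:,:2].astype(np.float32)); print(nm,np.round(r[0],4),np.round(r[1],4),r[2],np.round(cv2.boxPoints(r),4).tolist())
for nm,uv in dict(shelf=(280,220),board=(350,210),handle=(372,198),g1=(311,196),g2=(339,196),flap=(418,190),sauce=(438,275),timer=(435,155)).items(): print(nm,np.round(C[uv[1],uv[0]],3))
k=im[135:265,240:460].copy(); 
k=cv2.resize(k,None,fx=3.6,fy=3.6,interpolation=cv2.INTER_CUBIC)
m=np.zeros((400,640,3),np.uint8)
cv2.drawContours(k,[((c-[240,135])*3.6).astype(int)],-1,(0,255,0),1)
cv2.drawContours(k,[((c2-[240,135])*3.6).astype(int)],-1,(0,0,255),1)
cv2.imwrite("pics/crop0.png",k[:,:,::-1])
E
```

```text
(295, 180, 94, 37) 2439.5
shelf [ 0.5243 -0.1206] [0.1833 0.356 ] 6.5890092849731445 [[0.41280001401901245, 0.04569999873638153], [0.4537000060081482, -0.30790001153945923], [0.6358000040054321, -0.28690001368522644], [0.5949000120162964, 0.06669999659061432]]
board [ 0.5259 -0.131 ] [0.0833 0.2143] 0.09514526277780533 [[0.48410001397132874, -0.023900000378489494], [0.484499990940094, -0.23819999396800995], [0.5677000284194946, -0.23810000717639923], [0.5673999786376953, -0.023800000548362732]]
shelf [0.476 0.012 0.087]
board [ 0.498 -0.151  0.099]
handle [ 0.526 -0.201  0.101]
g1 [ 0.529 -0.061  0.114]
g2 [ 0.53  -0.125  0.108]
flap [ 0.543 -0.305  0.116]
sauce [ 0.354 -0.336  0.164]
timer [ 0.636 -0.36   0.05 ]
```

View pics/crop0.png

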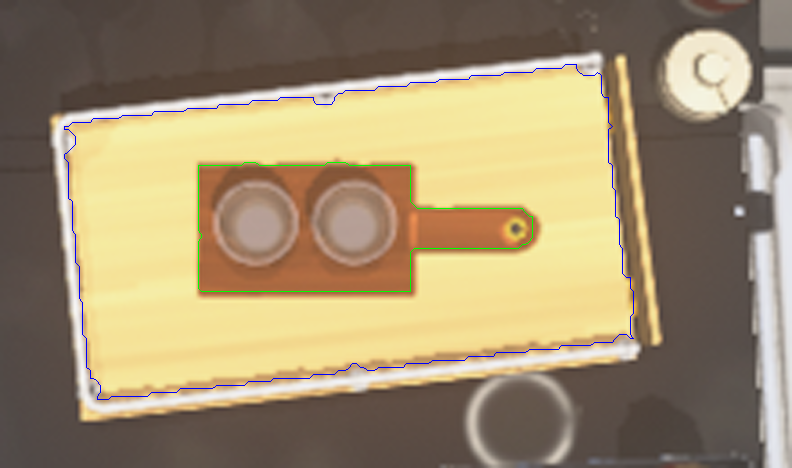

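```bash
cat >> h.py <<'E'
def subedge(g,p0,p1,n=25,w=5):
    """subpixel points of strongest grey step along normals of image segment p0-p1"""
    p0,p1=np.array(p0,float),np.array(p1,float); t=(p1-p0)/np.linalg.norm(p1-p0); nn=np.array([-t[1],t[0]])
    s=np.linspace(-w,w,20*w+1); out=[]
    for a in np.linspace(0,1,n):
        q=p0+a*(p1-p0)+s[:,None]*nn
        v=cv2.remap(g,q[:,:1].astype(np.float32),q[:,1:].astype(np.float32),cv2.INTER_LINEAR).ravel()
        gr=np.abs(np.gradient(cv2.GaussianBlur(v.reshape(-1,1).astype(np.float32),(1,21),0).ravel())); k=gr.argmax()
        gg=np.where(abs(np.arange(len(s))-k)<=15,gr,0); out.append(p0+a*(p1-p0)+(gg*s).sum()/gg.sum()*nn)
    return np.array(out)
def line(P):
    for _ in range(3):
        vx,vy,x,y=cv2.fitLine(P.astype(np.float32),cv2.DIST_HUBER,0,.001,.001).ravel()
        r=abs((P-[x,y])@[-vy,vx]); P=P[r<=max(2*np.median(r),5e-4)]
    return np.array([x,y]),np.array([vx,vy]),np.median(r)
def edge(n,g,p0,p1,z,**k):
    return line(plane(n,subedge(g.astype(np.float32),p0,p1,**k),z)[:,:2])
E
python3 - <<'E'
from h import *
f=np.load("top0.npz"); im,d=f["im"],f["d"]; C=cloud("top",d)
o=lambda a,b:(240+a/3.6,135+b/3.6)
B,R,G=[im[...,i] for i in(2,0,1)]
def show(n,r):
    p,v,e=r; print(n,np.round(p,4),"ang",round(np.degrees(np.arctan2(v[1],v[0])),2),"res",round(e,5)); return r
show("open edge(R)",edge("top",R,o(609,110),o(629,310),.09,w=3))
show("open edge(B)",edge("top",B,o(609,110),o(629,310),.09,w=3))
show("rail far",edge("top",B,o(80,120),o(560,67),.115,w=3))
show("rail near",edge("top",B,o(120,402),o(600,349),.115,w=3))
show("rear",edge("top",G,o(198,175),o(198,285),.102,w=3))
show("shoulder lo",edge("top",G,o(413,255),o(413,288),.102,n=10,w=3))
show("shoulder hi",edge("top",G,o(413,168),o(413,203),.102,n=10,w=3))
show("far side",edge("top",G,o(215,164),o(400,164),.102,w=3))
show("near side",edge("top",G,o(215,293),o(400,293),.102,w=3))
show("closed edge",edge("top",B,o(52,140),o(80,400),.115,w=3))
show("flap outer",edge("top",B,o(625,70),o(658,330),.119,w=3))
def mx(x0,x1,y0,y1):
    m=(d>0)&(C[...,0]>x0)&(C[...,0]<x1)&(C[...,1]>y0)&(C[...,1]<y1); z=C[m]; return np.round(z[z[:,2].argmax()],3)
print("shelf zone",mx(.40,.66,-.42,.12),"path",mx(.1,.6,-.6,-.32),"cart rail R",mx(.3,.7,-.46,-.38),"closed side",mx(.4,.66,.03,.15), "railL",mx(.3,.7,.12,.3))
E
```

```text
open edge(R) [ 0.5342 -0.295 ] ang 6.57 res 0.00033
open edge(B) [ 0.5369 -0.2939] ang 6.44 res 0.0002
rail far [ 0.6146 -0.1207] ang -84.45 res 0.00029
rail near [ 0.4227 -0.0913] ang -83.44 res 0.00022
rear [ 0.5248 -0.0227] ang 0.41 res 6e-05Traceback (most recent call last):
  File "<stdin>", line 12, in <module>
TypeError: edge() got multiple values for argument 'n'
```

```bash
sed -i 's/^def edge(n,g/def edge(nm,g/; s/plane(n,subedge/plane(nm,subedge/' h.py
python3 - <<'E'
from h import *
f=np.load("top0.npz"); im,d=f["im"],f["d"]; C=cloud("top",d)
o=lambda a,b:(240+a/3.6,135+b/3.6)
B,R,G=[im[...,i] for i in(2,0,1)]
def show(n,r):
    p,v,e=r; print(n,np.round(p,4),"ang",round(np.degrees(np.arctan2(v[1],v[0])),2),"res",round(e,5)); return r
show("shoulder lo",edge("top",G,o(413,255),o(413,288),.102,n=10,w=3))
show("shoulder hi",edge("top",G,o(413,168),o(413,203),.102,n=10,w=3))
show("far side",edge("top",G,o(215,164),o(400,164),.102,w=3))
show("near side",edge("top",G,o(215,293),o(400,293),.102,w=3))
show("closed edge",edge("top",B,o(52,140),o(80,400),.115,w=3))
show("flap outer",edge("top",B,o(625,70),o(658,330),.119,w=3))
def mx(x0,x1,y0,y1):
    m=(d>0)&(C[...,0]>x0)&(C[...,0]<x1)&(C[...,1]>y0)&(C[...,1]<y1); z=C[m]; return np.round(z[z[:,2].argmax()],3)
print("shelf zone",mx(.40,.66,-.42,.12),"path",mx(.1,.6,-.6,-.32),"cart rail R",mx(.3,.7,-.46,-.38),"closed side",mx(.4,.66,.03,.15), "railL",mx(.3,.7,.12,.3))
E
```

```text
shoulder lo [ 0.4972 -0.162 ] ang 0.24 res 2e-05
shoulder hi [ 0.5524 -0.1619] ang 0.87 res 8e-05
far side [ 0.568  -0.0921] ang -89.99 res 0.00011
near side [ 0.482  -0.0853] ang -89.7 res 3e-05
closed edge [0.5121 0.0607] ang 6.5 res 0.00017
flap outer [ 0.5402 -0.3046] ang 6.6 res 9e-05
shelf zone [ 0.525 -0.146  0.159] path [ 0.181 -0.587  0.429] cart rail R [ 0.69  -0.39   0.145] closed side [0.579 0.064 0.119] railL [0.301 0.299 0.539]
```

```bash
cat >> h.py <<'E'
from scipy.spatial.transform import Rotation as Ro
E0=np.array([.5342,-.295]); YS=96.5; xs=np.array([np.cos(np.radians(YS)),np.sin(np.radians(YS))]); ts=np.array([xs[1],-xs[0]])
def go(d,t,z):
    """tool-frame shift (mm), spin (deg) to reach TCP at d inside edge, t along edge (+ away from robot), height z"""
    s=get_state(); R=Ro.from_rotvec(s["tool_rot"]).as_matrix(); p=np.array(s["position"])
    w=np.r_[E0+d*xs+t*ts,z]; yaw=np.degrees(np.arctan2(R[1,0],R[0,0]))
    print("target",np.round(w,4),"shift",np.round(R.T@(w-p)*1e3,1),"spin",round(-(YS-yaw),1),"tilt",np.round(np.degrees(np.arccos(-R[2,2])),2),
      "t",round(s["time"],2),"F",np.round(s["ft_force"],1),"q7",round(s["joint_positions"][6],2))
    q=p[:2]-E0; print("now d,t,z",np.round([q@xs,q@ts,p[2]],4))
E
python3 -c "
from h import *
go(.028,0,.237)"
```

```text
target [ 0.531  -0.2672  0.237 ] shift [ 439.9 -249.6   -1. ] spin -80.9 tilt 0.1 t 0.1 F [0.6 0.  0.2] q7 -0.06
now d,t,z [-0.2878 -0.395   0.2356]
```

>>> arm_command(motion=[[60,17,-10,0,-6],[60,50,-29,0,-13],[60,84,-48,0,-20],[60,119,-67,0,-27],[60,154,-87,0,-34]])

```text
time: 0.52
position: [0.3002, -0.4995, 0.236]
tool_rot: [-2.848, -1.324, 0.0]
ft_force: [0.8, -0.2, -0.7]
grip_width: 0.733
grip_force: 0.0
```

```bash
python3 -c "
from h import *
go(.028,0,.237)"
```

```text
target [ 0.531  -0.2672  0.237 ] shift [326.4  26.8  -0.9] spin -46.6 tilt 0.04 t 0.52 F [ 0.8 -0.2 -0.7] q7 0.25
now d,t,z [-0.1767 -0.2556  0.236 ]
```

>>> arm_command(motion=[[60,36,3,0,-6],[60,72,6,0,-12],[60,108,9,0,-19],[60,144,12,0,-26],[60,180,15,0,-33]])

```text
time: 0.93
position: [0.4284, -0.3721, 0.2363]
tool_rot: [-2.354, -2.08, 0.001]
ft_force: [0.4, 0.2, 0.6]
grip_width: 0.689
grip_force: 0.0
```

```bash
python3 -c "
from h import *
go(.028,0,.170)"
```

```text
target [ 0.531  -0.2672  0.17  ] shift [116.8  88.9  66.3] spin -13.6 tilt 0.03 t 0.93 F [0.4 0.2 0.6] q7 0.49
now d,t,z [-0.0647 -0.1139  0.2363]
```

>>> arm_command(motion=[[60,32,24,0,-4],[60,62,47,0,-8],[60,90,69,0,-12],[60,110,83,5,-13.6],[60,117,89,30,-13.6]])

```text
time: 1.35
position: [0.5365, -0.2646, 0.2102]
tool_rot: [2.084, 2.341, 0.007]
ft_force: [1.4, 0.6, 0.4]
grip_width: 0.69
grip_force: 0.0
```

Run:
```python
from h import *
go(.028,0,.114)
im,d=get_image("side"); k=cv2.resize(im[100:260,220:480],None,fx=3,fy=3,interpolation=cv2.INTER_CUBIC); cv2.imwrite("pics/s1.png",k[:,:,::-1])
```

```text
target [ 0.531  -0.2672  0.114 ] shift [-1.7 -6.5 96.2] spin 0.1 tilt 0.48 t 1.35 F [1.4 0.6 0.4] q7 0.43
now d,t,z [0.0299 0.0057 0.2102]
```

View pics/s1.png

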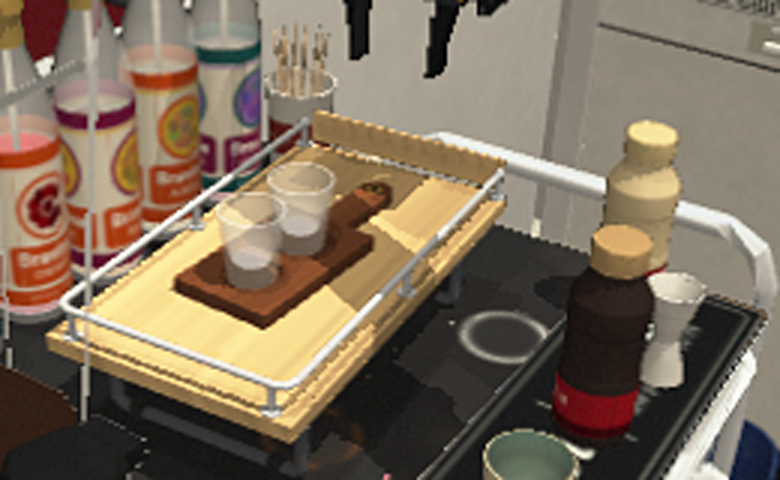

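The side crop shows the fingertips (358,55) and (435,75) hanging above the space inside the upright flap (315–505, 115–185). The board and glasses are undisturbed. I'll descend now.

>>> arm_command(motion=[[60,-1,-4,15,0],[60,-1,-6,40,0],[60,-1,-6,65,0],[60,-1,-6,85,0],[60,-1,-6,96,0]])

```text
time: 1.82
position: [0.5226, -0.271, 0.1075]
tool_rot: [-2.097, -2.333, 0.003]
ft_force: [-0.2, 0.3, -0.5]
grip_width: 0.69
grip_force: 0.0
```

```bash
python3 -c "
from h import *
go(-.035,0,.114)"
```

```text
target [ 0.5382 -0.3298  0.114 ] shift [-60.1   9.2  -6.7] spin -0.4 tilt 0.3 t 1.82 F [-0.2  0.3 -0.5] q7 0.41
now d,t,z [ 0.0252 -0.0088  0.1075]
```

>>> arm_command(motion=[[60,-5,3,-5,0],[60,-13,6,-6,0],[60,-21,9,-6,0],[60,-29,9,-6,0],[60,-37,9,-6,0]])

```text
time: 2.23
position: [0.539, -0.3084, 0.1179]
tool_rot: [2.098, 2.335, 0.0]
ft_force: [-0.1, 0.3, -0.4]
grip_width: 0.687
grip_force: 0.0
```

```bash
python3 -c "
from h import *
go(-.035,0,.114)"
```

```text
target [ 0.5382 -0.3298  0.114 ] shift [-21.1  -3.2   4. ] spin -0.4 tilt 0.14 t 2.23 F [-0.1  0.3 -0.4] q7 0.44
now d,t,z [-0.0139  0.0033  0.1179]
```

>>> arm_command(motion=[[60,-10,-1,0,0],[60,-20,-2,0,0],[60,-30,-2,0,0],[60,-36,-2,0,0],[60,-36,-2,-20,0]])

```text
time: 2.65
position: [0.5369, -0.3441, 0.1325]
tool_rot: [-2.097, -2.33, 0.003]
ft_force: [-0.3, 0.2, -0.4]
grip_width: 0.691
grip_force: 0.0
```

>>> arm_command(motion=[[60,0,0,-20,0],[60,0,0,-50,0],[60,0,0,-80,0],[60,0,0,-95,0],[60,0,0,-95,0]])

```text
time: 3.07
position: [0.542, -0.3438, 0.2364]
tool_rot: [2.094, 2.332, 0.002]
ft_force: [0.5, -0.7, 1.0]
grip_width: 0.694
grip_force: 0.0
```

Run:
```python
from h import *
go(.220,0,.23)
im,d=get_image("side"); k=cv2.resize(im[100:260,220:480],None,fx=3,fy=3,interpolation=cv2.INTER_CUBIC); cv2.imwrite("pics/s2.png",k[:,:,::-1])
```

```text
target [ 0.5093 -0.0764  0.23  ] shift [269.4  -3.8   5.1] spin -0.3 tilt 0.44 t 3.07 F [ 0.5 -0.7  1. ] q7 0.52
now d,t,z [-0.0494  0.0022  0.2364]
```

View pics/s2.png

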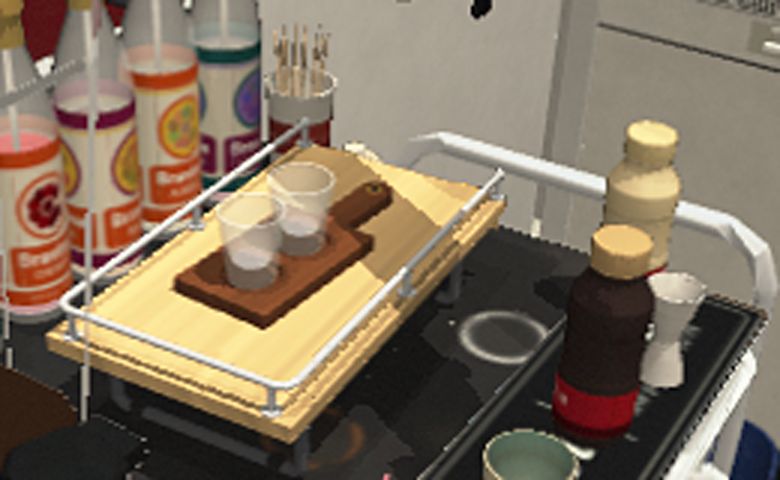

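The flap has dropped out of sight below the open edge. The board and glasses stand unchanged. Next I go over them to behind the board.

>>> arm_command(motion=[[40,20,1,0,0],[40,56,3,0,0],[40,94,5,0,0],[40,132,7,0,0],[40,170,9,0,0]])

```text
time: 3.53
position: [0.5294, -0.1711, 0.2297]
tool_rot: [-2.098, -2.335, 0.001]
ft_force: [0.9, -0.1, -0.1]
grip_width: 0.474
grip_force: 0.0
```

>>> arm_command(motion=[[40,38,2,0,0],[40,76,4,0,0],[40,114,6,0,0],[40,150,8,0,0],[40,175,9,0,0]])

```text
time: 3.95
position: [0.5193, 0.0062, 0.2302]
tool_rot: [-2.093, -2.34, 0.001]
ft_force: [0.9, -1.0, 0.3]
grip_width: 0.46
grip_force: 0.0
```

>>> arm_command(motion=[[40,6,0,0,0],[40,6,0,0,0],[40,6,0,0,0]])

```text
time: 4.2
position: [0.5197, 0.0071, 0.2305]
tool_rot: [-2.099, -2.337, 0.003]
ft_force: [0.8, -0.8, 0.3]
grip_width: 0.461
grip_force: 0.0
```

```bash
python3 -c "
from h import *
go(.302,.020,.111)"
```

```text
target [0.5199 0.0073 0.111 ] shift [  0.3   0.4 119.5] spin -0.3 tilt 0.1 t 4.2 F [ 0.8 -0.8  0.3] q7 -0.01
now d,t,z [0.3018 0.0198 0.2305]
```

>>> arm_command(motion=[[40,0,0,20,0],[40,0,0,52,0],[40,0,0,84,0],[40,0,0,108,0],[40,0,0,120,0]])

```text
time: 4.62
position: [0.5177, 0.0054, 0.1076]
tool_rot: [-2.1, -2.331, 0.007]
ft_force: [0.1, -0.4, 0.2]
grip_width: 0.458
grip_force: 0.0
```

>>> arm_command(motion=[[40,0,0,0,0],[40,0,0,0,0],[40,0,0,0,0]])

```text
time: 4.87
position: [0.5214, 0.0076, 0.113]
tool_rot: [2.099, 2.335, 0.002]
ft_force: [0.3, -0.1, 0.3]
grip_width: 0.461
grip_force: 0.0
```

```bash
python3 -c "
from h import *
go(.275,.020,.110)"
```

```text
target [ 0.5229 -0.0195  0.11  ] shift [-27.1  -1.3   3. ] spin -0.4 tilt 0.13 t 4.87 F [ 0.3 -0.1  0.3] q7 -0.08
now d,t,z [0.3021 0.0215 0.113 ]
```

>>> arm_command(motion=[[40,-2,-1,2,0],[40,-6,-1,3,0],[40,-11,-1,3,0],[40,-15,-1,3,0],[40,-19,-1,3,0]])

```text
time: 5.28
position: [0.5213, -0.0106, 0.109]
tool_rot: [-2.099, -2.337, -0.002]
ft_force: [-2.0, 3.7, 2.4]
grip_width: 0.457
grip_force: 1.7
```

>>> arm_command(motion=[[40,-4,0,0,0],[40,-8,0,0,0],[40,-12,0,0,0],[40,-16,0,0,0],[40,-20,0,0,0]])

```text
time: 5.7
position: [0.5233, -0.0308, 0.1086]
tool_rot: [-2.098, -2.338, -0.0]
ft_force: [-1.1, 3.6, 2.0]
grip_width: 0.457
grip_force: 1.7
```

Run:
```python
from h import *
go(.1495,.020,.110)
im,d=get_image("side"); k=cv2.resize(im[100:260,220:480],None,fx=3,fy=3,interpolation=cv2.INTER_CUBIC); cv2.imwrite("pics/s3.png",k[:,:,::-1])
```

```text
target [ 0.5371 -0.1442  0.11  ] shift [-114.3    1.6   -1.5] spin -0.3 tilt 0.01 t 5.7 F [-1.1  3.6  2. ] q7 -0.01
now d,t,z [0.2638 0.0191 0.1086]
```

View pics/s3.png

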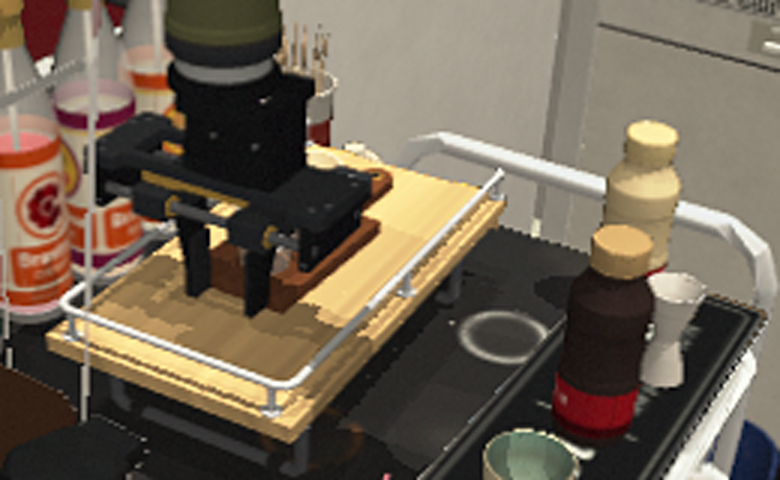

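The fingers at (200,270) and (260,300) press evenly on the rear face with about 4 N, and the body clears the glasses. I'll keep pushing in small rows and stop short to check.

>>> arm_command(motion=[[40,-4,0,0,0],[40,-9,0,0,0],[40,-14,0,0,0],[40,-19,0,0,0],[40,-24,0,0,0]])

```text
time: 6.17
position: [0.526, -0.0553, 0.1085]
tool_rot: [2.098, 2.338, -0.0]
ft_force: [0.7, 3.0, 1.2]
grip_width: 0.455
grip_force: 1.4
```

>>> arm_command(motion=[[40,-5,0,0,0],[40,-10,0,0,0],[40,-15,0,0,0],[40,-20,0,0,0],[40,-25,0,0,0]])

```text
time: 6.58
position: [0.5286, -0.08, 0.1085]
tool_rot: [2.099, 2.338, -0.0]
ft_force: [-1.2, 2.5, 0.8]
grip_width: 0.465
grip_force: 1.4
```

>>> arm_command(motion=[[40,-5,0,0,0],[40,-10,0,0,0],[40,-15,0,0,0],[40,-20,0,0,0],[40,-25,0,0,0]])

```text
time: 7.0
position: [0.5312, -0.1048, 0.1085]
tool_rot: [2.099, 2.338, -0.0]
ft_force: [-1.0, 3.2, 0.2]
grip_width: 0.461
grip_force: 1.3
```

>>> arm_command(motion=[[40,-5,0,0,0],[40,-10,0,0,0],[40,-15,0,0,0],[40,-18,0,0,0],[40,-20,0,0,0]])

```text
time: 7.42
position: [0.5334, -0.1248, 0.1085]
tool_rot: [-2.099, -2.337, 0.0]
ft_force: [-0.1, 2.1, 0.6]
grip_width: 0.461
grip_force: 1.3
```

Run:
```python
from h import *
go(.1495,.020,.110)
im,d=get_image("top"); np.savez("top1.npz",im=im,d=d); k=cv2.resize(im[135:265,240:460],None,fx=3.6,fy=3.6,interpolation=cv2.INTER_CUBIC); cv2.imwrite("pics/t1.png",k[:,:,::-1])
```

```text
target [ 0.5371 -0.1442  0.11  ] shift [-19.7   1.7  -1.5] spin -0.4 tilt 0.01 t 7.42 F [-0.1  2.1  0.6] q7 0.15
now d,t,z [0.1692 0.0184 0.1085]
```

View pics/t1.png

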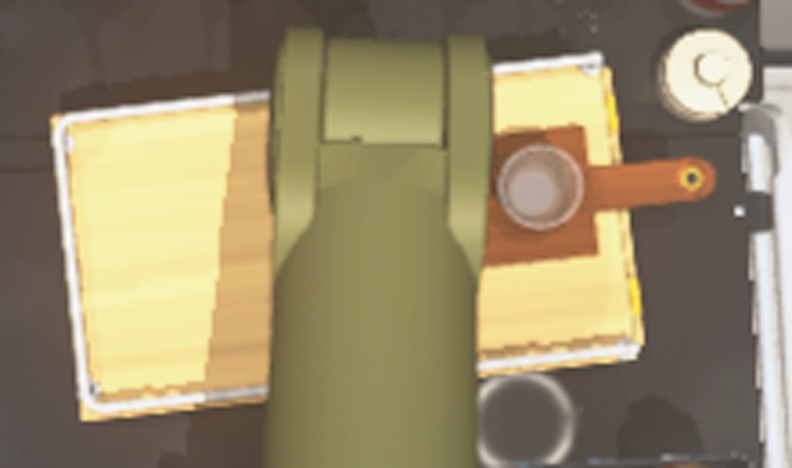

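The board has turned nearly square. Its shoulders run from (584,127) to (599,253) and the handle sticks out past the edge line (606,75)–(640,345). The front glass is standing. I'll measure the remaining gap.

```bash
cat > m.py <<'E'
from h import *
def meas(im,a,b,c,e,f):
    o=lambda p:(240+p[0]/3.6,135+p[1]/3.6); G,B=im[...,1],im[...,2]
    P=np.r_[plane("top",subedge(G.astype(np.float32),o(a[0]),o(a[1]),n=8,w=3),.102),plane("top",subedge(G.astype(np.float32),o(b[0]),o(b[1]),n=8,w=3),.102)][:,:2]
    for n,L in(("shoulder",line(P)),("far side",edge("top",G,o(c[0]),o(c[1]),.102,w=3)),("shelf edge",edge("top",B,o(e[0]),o(e[1]),.09,n=12,w=3)),("handle side",edge("top",G,o(f[0]),o(f[1]),.102,n=12,w=3))):
        p,v,r=L; print(n,"d,t",np.round([(p-E0)@xs,(p-E0)@ts],4),"ang",round(np.degrees(np.arctan(v[1]/v[0])),2),"res",round(r,5))
E
python3 - <<'E'
from m import *
meas(np.load("top1.npz")["im"],[(584,132),(587.5,158)],[(595,215),(599,248)],[(505,135),(575,128)],[(629,265),(638,335)],[(610,165),(675,158)])
E
```

```text
shoulder d,t [0.0179 0.02  ] ang 6.01 res 9e-05
far side d,t [0.0437 0.0618] ang -84.23 res 0.0006
shelf edge d,t [-0.0019 -0.0592] ang 18.83 res 0.00133
handle side d,t [-0.0197  0.0324] ang -86.33 res 0.00037
```

>>> arm_command(motion=[[40,-3,0,0,-0.2],[40,-7,0,0,-0.4],[40,-11,0,0,-0.4],[40,-14,0,0,-0.4],[40,-16,0,0,-0.4]])

```text
time: 7.88
position: [0.5352, -0.1407, 0.1085]
tool_rot: [2.091, 2.344, -0.0]
ft_force: [-0.4, 2.5, 0.4]
grip_width: 0.462
grip_force: 1.1
```

>>> arm_command(motion=[[40,-1,0,0,0],[40,-2,0,0,0],[40,-2,0,0,0]])

```text
time: 8.13
position: [0.5353, -0.1423, 0.1085]
tool_rot: [2.091, 2.345, -0.0]
ft_force: [0.5, 2.5, -0.3]
grip_width: 0.46
grip_force: 0.7
```

Run:
```python
from m import *
go(.1495,.020,.110)
im,d=get_image("top"); np.savez("top2.npz",im=im,d=d)
D=18*3.6/2.28; s=lambda L:[(x+D,y-3.2) for x,y in L]
meas(im,s([(584,132),(587.5,158)]),s([(595,215),(599,248)]),s([(505,135),(575,128)]),[(633,290),(638,335)],s([(610,165),(675,158)]))
```

```text
target [ 0.5371 -0.1442  0.11  ] shift [-2.1  1.6 -1.5] spin 0.1 tilt 0.02 t 8.13 F [ 0.5  2.5 -0.3] q7 0.19
now d,t,z [0.1516 0.0184 0.1085]
shoulder d,t [-0.0036  0.0243] ang 6.62 res 0.00029
far side d,t [0.0259 0.0628] ang -84.24 res 0.00018
shelf edge d,t [-0.0022 -0.0631] ang 22.93 res 0.00111
handle side d,t [-0.0327  0.0336] ang -83.34 res 0.00019
```

Tool position implies the shoulders are within about 2 mm of the edge. I'll back off, rise, and look.

>>> arm_command(motion=[[40,4,0,0,0],[40,14,0,0,0],[40,28,0,0,0],[40,38,0,-8,0],[40,42,0,-30,0]])

```text
time: 8.6
position: [0.5281, -0.0965, 0.1366]
tool_rot: [-2.082, -2.345, 0.003]
ft_force: [0.1, -0.4, 1.0]
grip_width: 0.455
grip_force: 0.0
```

>>> arm_command(motion=[[40,0,0,-35,0],[40,0,0,-70,0],[40,20,0,-90,0],[40,55,0,-95,0],[40,90,0,-95,0]])

```text
time: 9.02
position: [0.5213, -0.0093, 0.2367]
tool_rot: [2.089, 2.34, 0.004]
ft_force: [0.1, 0.9, 0.3]
grip_width: 0.456
grip_force: 0.0
```

Run:
```python
from m import *
go(.1495,.020,.110)
im,d=get_image("top"); np.savez("top3.npz",im=im,d=d)
k=cv2.resize(im[135:265,240:460],None,fx=3.6,fy=3.6,interpolation=cv2.INTER_CUBIC); cv2.imwrite("pics/t3.png",k[:,:,::-1])
```

```text
target [ 0.5371 -0.1442  0.11  ] shift [-1.355e+02 -1.000e-01  1.270e+02] spin -0.0 tilt 0.31 t 9.02 F [0.1 0.9 0.3] q7 0.03
now d,t,z [0.2853 0.0195 0.2367]
```

View pics/t3.png

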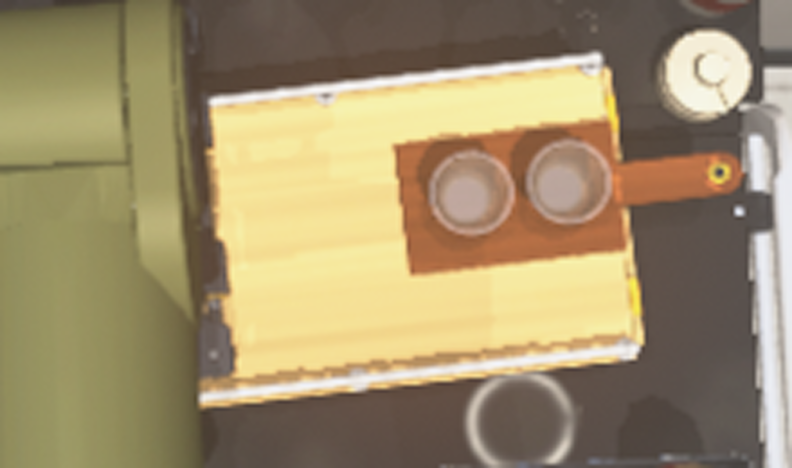

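Both glasses stand in their recesses. The shoulders (612,125)–(626,250) lie almost on the edge line and the handle is fully out. I'll use the rear face, which is clearly visible, as an independent check.

Run:
```python
from m import *
im=np.load("top3.npz")["im"]; o=lambda a,b:(240+a/3.6,135+b/3.6); G=im[...,1];R=im[...,0];B=im[...,2]
for n,L in (("rear",edge("top",G,o(396,155),o(410,262),.102,w=3)),("far",edge("top",G,o(410,142),o(590,124),.102,w=3)),("near",edge("top",G,o(420,272),o(600,251),.102,w=3)),
  ("shelf edge lo R",edge("top",R,o(633,270),o(641,338),.09,n=20,w=3)),("edge hi R",edge("top",R,o(606,72),o(611,118),.09,n=20,w=3)),
  ("shoulder R hi",edge("top",R,o(613,126),o(616,155),.102,n=10,w=3)),("shoulder R lo",edge("top",R,o(622,210),o(626,245),.102,n=10,w=3))):
    p,v,r=L; print(n,"d,t",np.round([(p-E0)@xs,(p-E0)@ts],4),"ang",round(np.degrees(np.arctan(v[1]/v[0])),2),"res",round(r,5))
```

```text
rear d,t [0.1407 0.0177] ang 6.8 res 0.00022
far d,t [0.0769 0.0629] ang -83.13 res 0.00022
near d,t [ 0.077  -0.0226] ang -82.99 res 0.00016
shelf edge lo R d,t [-0.0063 -0.0611] ang 4.66 res 0.00012
edge hi R d,t [-0.0061  0.0756] ang 9.81 res 0.00016
shoulder R hi d,t [-0.0035  0.0475] ang 5.06 res 0.00026
shoulder R lo d,t [-0.0036 -0.0087] ang 6.66 res 0.0003
```

```bash
python3 -c "
from bench import close_job
print(close_job())"
```

```text
the job is handed in; nothing more can be done
None
```

The job is handed in: the flap hangs open and the board's whole handle is past the shelf edge. By camera the shoulders are within about 4 mm of the edge and the board is square to within about 0.5°. Both glasses stand in their recesses, nothing else was touched, and the arm is clear after about 9 s.

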